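# Stand up the spice tins on the tray scale and tare it

### The arm

A 6-joint arm with a two-finger parallel gripper is mounted at the origin on the work surface. World frame = base frame: x ahead of the robot, y to its left, z up, the work surface at z = 0. Lengths are in mm, angles in rad, forces in N, time in s.
With the tool pointing down it reaches from about 300 to 775 mm from the base axis. Payload 14.6 kg.
Tool frame: the origin (TCP) lies at the very end of the fingers, on their centre line; the grasp point (between the pads) lies 19 mm behind it; z points along the fingers, y is the line along which they close (so a half turn about z gives the same grasp; the last joint's range is limited). The gripper opens to 94 mm and grips with 3 to 60 N. Pads are 16 mm wide; open, the fingers measure 119 mm over their backs; the gripper's body (75 mm by 177 mm) begins 78 mm behind the grasp point.
Start: joints at [1.051, 0.3, 1.521, -0, 1.321, -0.067], TCP at [240.613, 494.565, 166.046] pointing down, gripper open.
Joint ranges: [-3.03, 3.03], [-0.79, 2.21], [0.23, 2.52], [-1.04, 4.18], [0, 3.07], [-2.55, 2.55]. Speed limits (rad/s): [2.22, 2.22, 2.57, 3.14, 3.14, 3.14].

### API

Orientations are given as [roll, pitch, yaw] about the fixed x, y, z axes, in that order (R = Rz(yaw) Ry(pitch) Rx(roll)).
In Python, from cell import read_state, viewer, manip, models gives the robot as it stands.
- The arm moves only by the tool carry_out, never from a script. Its argument "deltas" is a list of rows, each an object with "dp": the shift along the tool's x, y, z in mm, a list of three; "roll": the turn about the tool's z in degrees; "gripper": the opening, from -1 (shut) to 1 (fully open), so that 0 is half open. In form: [{"dp": [tx, ty, tz], "roll": roll, "gripper": gripper}, ...]. A call has 1 to 12 rows; each row is the pose to reach, as a shift and turn from the pose commanded when the call began, along the tool's axes at that moment; what a row does not reach only later rows make up. A row lasts 1/12 s, in which the tool goes at most 41.7 mm and 7.16 degrees, less where a joint would pass 70% of its speed; a pose out of reach is approached as far as the arm can. A call with a gripper value outside its range is refused whole. The fingers move at their own pace and stop on an object; "newtons" is the grip in N (left out, the last holds). Time passes only in rows, so rows that repeat a pose let the fingers close. It gives the time, the measured TCP pose, the force, the opening and the grip force at its end, in the units of the state.
- read_state(): the state, without advancing time (a new reading comes with each control period).
- viewer.camera(name): name is "scene" or "top" or "wrist"; returns the picture (420x560x3 uint8, red, green, blue); there is no depth.
- viewer.camera_params(name): a dict with "fovy" (degrees; the focal length in pixels is half the picture's height over the tangent of half this angle, whatever the lens; pixels are square), "cx", "cy" (the principal point, pixels), "eye" and "attitude" of the camera in the world; the wrist camera has in their place "T_tool_cam" (4x4, takes a point from camera to tool coordinates, whose origin is the TCP and whose axes are the flange's). Camera axes: x right, y up, looking along -z (the intrinsics and any distortion apply to the point x, -y, -z); pixel columns grow to the right and rows downward; lengths in mm; the calibration is good to about 2 mm. A picture is of the moment at which its call begins: read the wrist's pose just before it. camera_params takes no time and is no camera call.
- manip.sign_off(): hands the job in; it is judged then, once.
Trained networks look in the newest picture that a camera, given by its name, has taken for a name from the list of things; names that differ only in an ending like _2 or _b are one class to them, and where a whole thing is asked for, a point or a joint stands for the part that bears it (a point fixed in the world has none). Each returns a list of dicts, best first, with "p" (0 to 1); they miss things now and then, are a little off and sometimes report something else, mostly with a low value. They report only what shows in the picture. A call takes as long as a camera call.
- models.cut_out(camera, label): "region" (420x560 bool, what is visible of it) and "box" ([left, top, right, bottom] in pixels, round what is visible of it).
The state is a dict: "clock": time; "joints": joint angles; "qd": joint speeds; "effort": joint torques, N m; "eef_pos": TCP position; "eef_rot": TCP orientation; "wrist_force": force on the tool from outside, world axes, zero at the start; "moment": the same for the moment, N m; "finger_gap": finger opening in mm; "finger_force": force on a finger pad.
Only numpy, scipy, OpenCV 4.12 (cv2) and the standard library are available. Lean on these libraries where they do the work, as an engineer would, in place of code of your own. Each camera call takes 0.05 s, during which the arm holds its last target. There are 200 camera calls.

### The job

The empty spice tins on the long tray scale have been tipped over. Stand every tin in the tray upright, cap up, with the one that still stands kept standing there too; only when all of them are standing, turn the tare knob until its pointer reads zero, and leave the rest of the counter undisturbed.

Things in the scene. Friction and masses are not known exactly. Their poses are not given: they have to be found in the camera images.
- scale: fixed scale: steel tray 192 x 580 mm on a white base, dial housing at its left (+y) end. Origin on the counter under the tray's middle; y along the tray towards the dial, x across it, away from the robot. Tray floor 30 mm above the counter, 180 (x) by 568 mm (y) inside its rims, which are 6 mm thick and rise 8 mm above the floor. No marked places
- dial (a point): centre of the dial face, 34 mm above the counter, on a white housing of 136 (x) by 130 mm (y); 358 mm from the scale's origin along its y
- tin0: empty white square tin with a round black cap, 60 to 130 g: 36 x 36 mm, 90 mm tall (78 mm body, then the cap, 26 mm across); origin at its middle, half-way up, z from base to cap, x and y square to the flat sides; this one is standing at the start, somewhere in the row, its middle 75 mm above the counter
- tin1: empty white square tin with a round black cap, 60 to 130 g: 36 x 36 mm, 90 mm tall (78 mm body, then the cap, 26 mm across); origin at its middle, half-way up, z from base to cap, x and y square to the flat sides; may be absent; starts lying flat across the tray, middle 48 mm above the counter, cap towards the robot or away; standing on the tray its middle is at 75 mm
- tin2: empty white square tin with a round black cap, 60 to 130 g: 36 x 36 mm, 90 mm tall (78 mm body, then the cap, 26 mm across); origin at its middle, half-way up, z from base to cap, x and y square to the flat sides; may be absent; starts lying flat across the tray, middle 48 mm above the counter, cap towards the robot or away; standing on the tray its middle is at 75 mm
- tin3: empty white square tin with a round black cap, 60 to 130 g: 36 x 36 mm, 90 mm tall (78 mm body, then the cap, 26 mm across); origin at its middle, half-way up, z from base to cap, x and y square to the flat sides; may be absent; starts lying flat across the tray, middle 48 mm above the counter, cap towards the robot or away; standing on the tray its middle is at 75 mm
- tin4: empty white square tin with a round black cap, 60 to 130 g: 36 x 36 mm, 90 mm tall (78 mm body, then the cap, 26 mm across); origin at its middle, half-way up, z from base to cap, x and y square to the flat sides; may be absent; starts lying flat across the tray, middle 48 mm above the counter, cap towards the robot or away; standing on the tray its middle is at 75 mm
- tin5: empty white square tin with a round black cap, 60 to 130 g: 36 x 36 mm, 90 mm tall (78 mm body, then the cap, 26 mm across); origin at its middle, half-way up, z from base to cap, x and y square to the flat sides; may be absent; starts lying flat across the tray, middle 48 mm above the counter, cap towards the robot or away; standing on the tray its middle is at 75 mm
- tare_grip (a point): middle of the tare knob's grip bar, on its upright turning axis, 62 mm above the counter; bar 46 mm long, 12 mm thick, from 46 to 72 mm above the counter, on a disc 50 mm across; x axis along the bar towards the black pointer end
- tare (a joint): angle of the tare knob in rad: 0 when its pointer stands at the broad zero mark on the dial, which is at the side away from the robot (+x of the scale); grows counter-clockwise seen from above; free to turn from -2.9 to 2.9; light friction (0.04 N m), stays where it is left
- mill: bystander: dark wooden pepper mill 52 mm across and 150 mm tall, left of the dial; origin at the centre of its foot
- canister: bystander: white ceramic canister 90 mm across and 130 mm tall, right of the tray; origin at the centre of its foot
- scoop: bystander: metal spoon with a wooden handle, lying on the counter at the robot's left, near its base; origin under its middle

How it is judged:
By the outcome, as a careful person would: the job done as asked, in the order asked, and still so for the second after the job is handed in, with the robot touching nothing.
Of tin1, tin2, tin3, tin4, tin5 only 3 to 5 are there at a start; the rules pass over those that are not, and their reading is None.
At some moment in a run one of tin1, tin2, tin3, tin4, tin5 may be knocked a few centimetres aside while the robot is not near it.
Once in a run the grip may slacken for a moment while it holds something.
It also fails if it takes over 210 s, if anything falls off the work surface, if the arm or the gripper's body presses on something with over 40 N, if the wrist force passes 120 N, or if a joint passes its speed limit or range.

## Working session

There is one attempt and no reset: what is moved stays moved. The work goes in short steps, Python scripts to look and compute and a tool call to move; the robot and the scene stay as the last step left them, time stands still between calls to the robot, and variables do not carry over. Pictures are saved under pics/ and viewed, at most 17 in all, crops included, and the job is handed in when it is done.

Besides the shell and the picture viewer there is one more tool, called by a JSON object that holds its "name" and its "arguments". carry_out: Moves the arm, as the interface text tells. Its arguments: {"type":"object","properties":{"deltas":{"type":"array"},"newtons":{"type":"number"}},"required":["deltas"]}

```bash
mkdir -p pics; ls
python3 - <<'E'
from cell import read_state, viewer, manip, models
import cv2
s=read_state();print(s)
for n in("top","scene"):
    im=viewer.camera(n);cv2.imwrite(f"pics/{n}0.png",im[:,:,::-1]);print(n,viewer.camera_params(n))
print(viewer.camera_params("wrist"))
E
```

```text
pics
{'clock': 0.0, 'joints': array([ 1.05139653e+00,  3.00466302e-01,  1.52155849e+00,  1.75293099e-08,
        1.32072554e+00, -6.66327354e-02]), 'qd': array([-0.00022695,  0.00015473,  0.00056589,  0.00166962, -0.00084582,
        0.00062772]), 'effort': array([-5.02761177e-04, -5.31807625e+01, -3.52742171e+01,  7.07790256e-02,
        2.44326226e-02, -1.45315994e-04]), 'eef_pos': array([240.46710046, 494.30665127, 165.49855328]), 'eef_rot': array([-3.14043754e+00, -7.70992485e-05,  2.68882554e+00]), 'wrist_force': array([ 0.3929595 , -0.38298993,  0.63052073]), 'moment': array([-0.07341036, -0.03110061, -0.0042943 ]), 'finger_force': 0.0, 'finger_gap': 94.2375383801844}
top {'fovy': 56.38315407532562, 'cx': 281.202904122182, 'cy': 204.75720725494398, 'eye': array([ 3.01239297e+02, -1.30970185e+00,  1.39473952e+03]), 'attitude': array([ 0.10978013, -0.00895117, -1.58881613])}
scene {'fovy': 57.8641785368762, 'cx': 273.706732380855, 'cy': 213.63910242663263, 'eye': array([1020.49664633,  746.98034987,  990.2265304 ]), 'attitude': array([ 0.80281709, -0.00796917,  2.49363285])}
{'fovy': 68.97279240928032, 'cx': 282.66213118213403, 'cy': 211.54025817250573, 'T_tool_cam': array([[-1.95118289e-04,  9.71241089e-01,  2.38098109e-01,
         6.90957517e+01],
       [ 9.99999951e-01,  1.31546841e-04,  2.82885835e-04,
        -5.33234884e-01],
       [ 2.43429292e-04,  2.38098152e-01, -9.71241067e-01,
        -2.18403035e+02],
       [ 0.00000000e+00,  0.00000000e+00,  0.00000000e+00,
         1.00000000e+00]])}
```

View pics/top0.png

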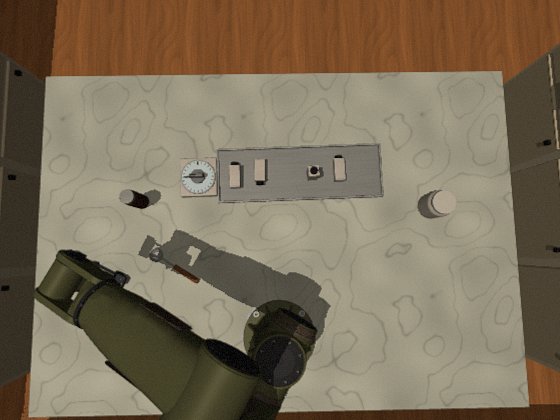

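View pics/scene0.png

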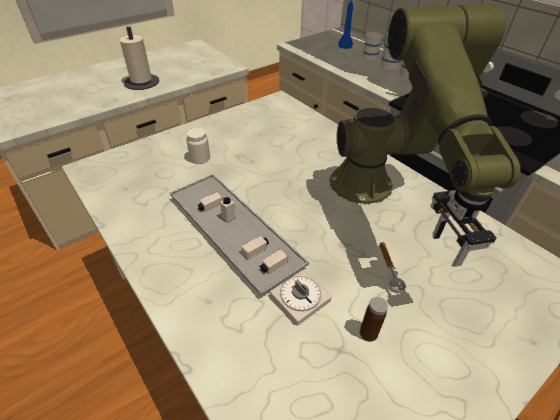

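The top view shows three lying tins at px (235,175) cap up (+x), (260,170) cap down (−x) and (340,168) cap up (+x). The standing tin is at (314,171) and the dial at (198,178).

```bash
cat > h.py <<'E'
import numpy as np, cv2
from scipy.spatial.transform import Rotation as Ro
from cell import read_state, viewer, manip, models
def cam(n):
    p=viewer.camera_params(n); f=210/np.tan(np.radians(p["fovy"])/2)
    if n=="wrist":
        s=read_state(); T=p["T_tool_cam"]; Rt=Ro.from_euler("xyz",s["eef_rot"]).as_matrix()
        R=Rt@T[:3,:3]; e=s["eef_pos"]+Rt@T[:3,3]
    else: R=Ro.from_euler("xyz",p["attitude"]).as_matrix(); e=p["eye"]
    return R,e,f,p["cx"],p["cy"]
def toworld(c,u,v,z):
    R,e,f,cx,cy=c; d=R@np.array([(u-cx)/f,-(v-cy)/f,-1]); return e+d*(z-e[2])/d[2]
def topix(c,P):
    R,e,f,cx,cy=c; q=R.T@(np.asarray(P)-e); return cx-f*q[0]/q[2], cy+f*q[1]/q[2]
def shot(n,name=None):
    c=cam(n); im=viewer.camera(n)
    if name: cv2.imwrite(f"pics/{name}.png",im[:,:,::-1])
    return c,im
def find(n,c,label,z,pmin=.3):
    out=[]
    for d in models.cut_out(n,label):
        if d["p"]<pmin: continue
        (cu,cv),(w,h),a=cv2.minAreaRect(np.argwhere(d["region"])[:,::-1].astype(np.float32))
        out.append((round(d["p"],2),d["box"],np.round(toworld(c,cu,cv,z)[:2],1),round(w),round(h),round(a)))
    return out
E
python3 - <<'E'
from h import *
c,im=shot("top")
for l,z in(("tin1",60),("scale",35),("tare_grip",62),("mill",75),("canister",65)):
    print(l); [print(x) for x in find("top",c,l,z)]
g=cv2.resize(im[135:210,170:400],None,fx=3.4,fy=3.4,interpolation=2);cv2.imwrite("pics/c1.png",g[:,:,::-1])
for uv in((218,148),(380,144),(382,197),(220,203)): print(uv,toworld(c,*uv,38))
E
```

```text
tin1
(0.81, [229.3, 163.6, 241.1, 189.9], array([556. , 143.5]), 25, 13, 90)
(0.72, [334.1, 156.8, 347.0, 179.0], array([ 572.7, -218. ]), 26, 11, 86)
(0.64, [259.8, 160.6, 265.2, 184.3], array([566.8,  57. ]), 26, 9, 90)
(0.61, [176.8, 142.4, 387.5, 202.7], array([557.7, -15.2]), 56, 204, 88)
(0.56, [306.3, 165.4, 319.7, 179.3], array([ 558.6, -126.3]), 15, 13, 90)
scale
(0.67, [179.3, 145.6, 385.0, 203.7], array([562.6, -16.6]), 54, 203, 88)
(0.63, [307.7, 164.8, 323.2, 179.1], array([ 565.2, -130.4]), 14, 12, 90)
tare_grip
(0.76, [188.7, 167.7, 206.5, 184.6], array([553.3, 271.4]), 14, 13, 45)
mill
(0.59, [116.7, 188.6, 150.0, 210.0], array([476.5, 481.8]), 30, 16, 22)
canister
(0.94, [419.1, 191.0, 457.9, 216.4], array([ 442.8, -548.3]), 27, 37, 90)
(0.68, [303.1, 163.8, 319.5, 180.4], array([ 559.4, -124.1]), 14, 12, 90)
(218, 148) [656.19337607 203.63842214  38.        ]
(380, 144) [ 661.70185514 -371.03640174   38.        ]
(382, 197) [ 471.84645056 -369.37354761   38.        ]
(220, 203) [460.32787921 196.7603063   38.        ]
```

View pics/c1.png

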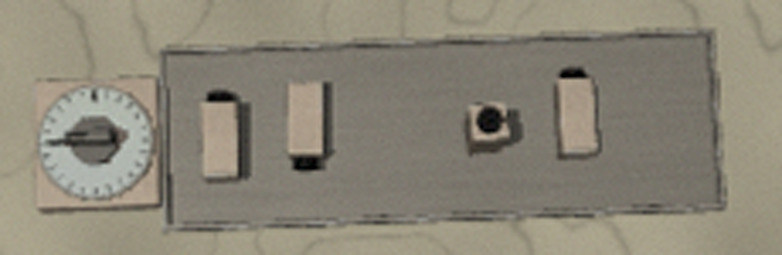

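{"name": "carry_out", "arguments": {"deltas": [{"dp": [-100, -50, -35], "roll": -7, "gripper": 0.1}, {"dp": [-200, -105, -35], "roll": -14, "gripper": 0.1}, {"dp": [-300, -157, -35], "roll": -21, "gripper": 0.1}, {"dp": [-478, -250, -35], "roll": -26.8, "gripper": 0.1}, {"dp": [-478, -250, -35], "roll": -26.8, "gripper": 0.1}, {"dp": [-478, -250, -35], "roll": -26.8, "gripper": 0.1}, {"dp": [-478, -250, -35], "roll": -26.8, "gripper": 0.1}, {"dp": [-478, -250, -35], "roll": -26.8, "gripper": 0.1}, {"dp": [-478, -250, -35], "roll": -26.8, "gripper": 0.1}, {"dp": [-478, -250, -35], "roll": -26.8, "gripper": 0.1}, {"dp": [-478, -250, -35], "roll": -26.8, "gripper": 0.1}, {"dp": [-478, -250, -35], "roll": -26.8, "gripper": 0.1}], "newtons": 5}}

```text
clock: 1.4
eef_pos: [529.0, 103.4, 199.3]
eef_rot: [3.142, 0.0, -3.127]
wrist_force: [-0.2, -0.1, 0.5]
finger_gap: 51.4
finger_force: 0.0
```

{"name": "carry_out", "arguments": {"deltas": [{"dp": [-30, -43, 0], "roll": 0, "gripper": 0.1}, {"dp": [-30, -43, 0], "roll": 0, "gripper": 0.1}, {"dp": [-30, -43, 0], "roll": 0, "gripper": 0.1}, {"dp": [-30, -43, 0], "roll": 0, "gripper": 0.1}]}}

```text
clock: 1.73
eef_pos: [558.5, 63.0, 198.7]
eef_rot: [3.141, -0.001, -3.128]
wrist_force: [0.3, -0.1, -0.1]
finger_gap: 51.5
finger_force: 0.0
```

Run:
```python
from h import *
s=read_state();print(s["eef_pos"],s["eef_rot"],s["joints"])
c,im=shot("wrist","w1")
for l,z in(("tin1",66),("tare_grip",72),("scale",38)):
    print(l); [print(x) for x in find("wrist",c,l,z,.4)]
```

```text
[558.5390827   62.96122323 198.68000808] [ 3.14138724e+00 -6.91555676e-04 -3.12760046e+00] [ 4.69631014e-02  3.04702284e-01  1.43868711e+00  2.31509112e-04
  1.39888767e+00 -1.53786503e+00]
tin1
(0.81, [83.0, 172.9, 150.8, 219.4], array([ 560.9, -131.1]), 39, 70, 76)
(0.66, [267.7, 164.3, 295.1, 242.0], array([564.4,  59.9]), 30, 75, 1)
(0.59, [333.0, 161.1, 373.1, 232.3], array([554.5, 142.6]), 36, 76, 3)
(0.55, [22.0, 168.6, 81.5, 243.7], array([ 571.9, -207.1]), 77, 52, 81)
tare_grip
(0.88, [431.8, 175.9, 490.2, 214.7], array([548.4, 265.3]), 39, 55, 70)
scale
(0.68, [0.0, 115.2, 507.9, 269.6], array([556.6,  24.5]), 150, 506, 90)
```

View pics/w1.png

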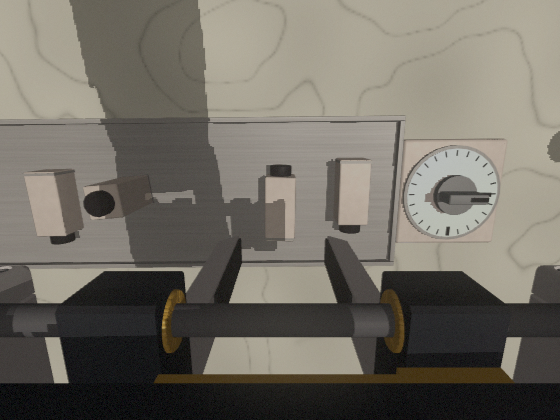

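In the wrist view (image up = towards the robot, right = +y), the tins are A at (353,192) cap +x, B at (281,205) cap −x, C at (55,205) cap +x. The standing tin is at about (100,203). The pointer at about (490,198) points to +y, so the knob is near +90°, and the zero mark is at the bottom (+x).

Run:
```python
from h import *
c=cam("wrist");im=cv2.imread("pics/w1.png")
for n,(x0,y0,x1,y1) in dict(A=(325,150,380,240),B=(260,158,302,245),C=(20,160,85,248)).items():
    g=im[y0:y1,x0:x1].astype(int); top=((g.min(2)>120)&(g[...,2]-g[...,0]>8)).astype(np.uint8); 
    cc=cv2.connectedComponentsWithStats(top); k=1+cc[2][1:,4].argmax(); m=cc[1]==k
    rows=np.where(m.sum(1)>8)[0]; print(n,cc[2][k])
    for r in (rows[0],rows[len(rows)//2],rows[-1]):
        w=np.where(m[r])[0]; print(r+y0,w[0]+x0,w[-1]+x0,toworld(c,w[0]+x0,r+y0,66)[:2],toworld(c,w[-1]+x0,r+y0,66)[:2])
g=cv2.resize(im[150:250,255:385],None,fx=6,fy=6,interpolation=2);cv2.imwrite("pics/c2.png",g)
```

```text
A [   0    0   55   90 3767]
150 325 379 [502.91576446 110.64542544] [501.91127736 171.58858573]
195 325 379 [554.49534475 113.1996604 ] [553.45517008 176.31569108]
239 343 379 [608.25429656 137.67818379] [607.53588975 181.27544957]
B [   0    0   42   87 2051]
158 260 301 [513.04082865  37.27772488] [512.27348698  83.83402981]
202 266 301 [563.99404358  44.26909825] [563.31611387  85.40553125]
244 277 301 [615.97349047  57.82750315] [615.49258915  87.01194164]
C [   0    0   65   88 4022]
160 20 84 [ 519.78560607 -235.66645945] [ 518.58598816 -162.88261958]
204 20 82 [ 571.17280158 -245.31059119] [ 569.97001325 -172.32558869]
247 20 84 [ 625.00245942 -255.41311394] [ 623.71691726 -177.3967612 ]
```

View pics/c2.png

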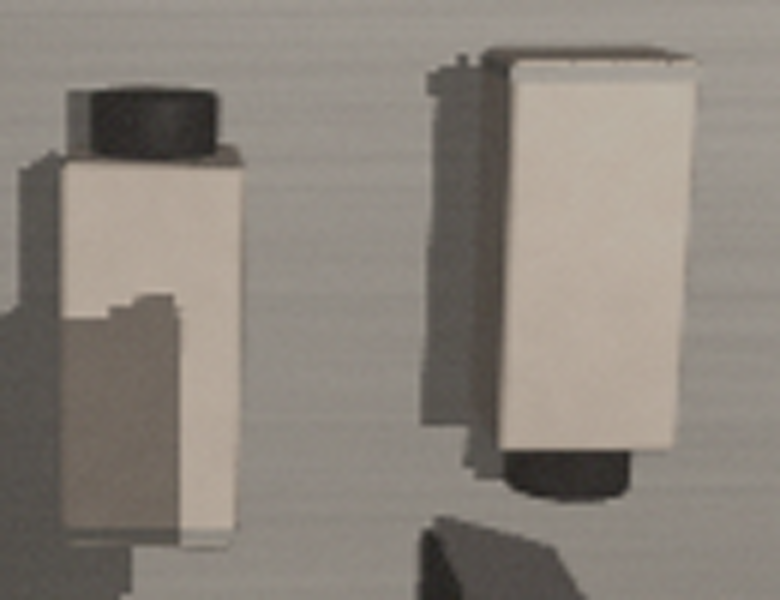

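Run:
```python
from h import *
c=cam("wrist")
for n,p in dict(Ash=[(338.3,224.7),(367.5,224.7)],Aba=[(340,160.3),(370.8,160.3)],Bsh=[(265.5,177.2),(295.3,177.2)],Bba=[(266,239.5),(294.5,239.5)]).items():
    print(n,[np.round(toworld(c,u,v,66)[:2],1) for u,v in p])
print(toworld(c,400,121,38),toworld(c,393,262,38))
```

```text
Ash [array([590.3, 130.9]), array([589.8, 165.9])]
Aba [array([514.1, 128.3]), array([513.5, 163.3])]
Bsh [array([534.8,  43.6]), array([534.2,  77.9])]
Bba [array([610.4,  44.4]), array([609.9,  79. ])]
[468.65740902 202.19010806  38.        ] [648.90409124 212.33580726  38.        ]
```

The crop shows both tins' top faces clearly: A's shoulder is at row ~225 and B's at row ~177.

{"name": "carry_out", "arguments": {"deltas": [{"dp": [-22, 42, 30], "roll": -1.2, "gripper": 0.1}, {"dp": [-45, 85, 60], "roll": -1.2, "gripper": 0.1}, {"dp": [-45, 85, 90], "roll": -1.2, "gripper": 0.1}, {"dp": [-45, 85, 120], "roll": -1.2, "gripper": 0.1}, {"dp": [-45, 85, 140], "roll": -1.2, "gripper": 0.1}, {"dp": [-45, 85, 154], "roll": -1.2, "gripper": 0.1}, {"dp": [-45, 85, 154], "roll": -1.2, "gripper": 0.1}, {"dp": [-45, 85, 154], "roll": -1.2, "gripper": 0.1}]}}

```text
clock: 2.6
eef_pos: [602.2, 149.2, 45.3]
eef_rot: [-3.142, -0.0, -3.105]
wrist_force: [0.1, -0.3, 0.4]
finger_gap: 51.8
finger_force: 0.0
```

Run:
```python
from h import *
s=read_state();print(s["eef_pos"],s["eef_rot"])
c,im=shot("wrist","w2")
cv2.imwrite("pics/w2c.png",cv2.resize(im[150:420,200:400],None,fx=2.2,fy=2.2)[:,:,::-1])
```

```text
[602.16166047 149.24862108  45.28743328] [-3.14153501e+00 -4.35712648e-04 -3.10466675e+00]
```

View pics/w2c.png

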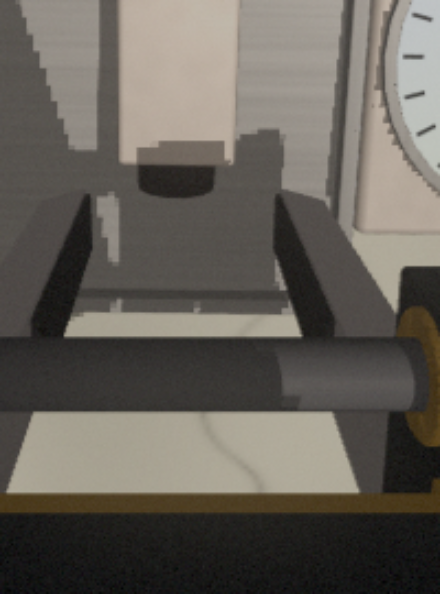

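Run:
```python
from h import *
c=cam("wrist");crop=lambda P:np.round((np.array(topix(c,P))-[200,150])*2.2)
for P in [(594,149-26,45.3),(610,149-26,45.3),(594,149+26,45.3),(602,148,48),(602,148,61),(590,148,66)]: print(P,crop(P))
for v in (163,): print(toworld(c,200+180/2.2,150+v/2.2,66))
for v,z in ((197,48),(197,61),(197,55)): print(z,toworld(c,200+180/2.2,150+v/2.2,z))
```

```text
(594, 123, 45.3) [107. 152.]
(610, 123, 45.3) [106. 197.]
(594, 175, 45.3) [260. 157.]
(602, 148, 48) [180. 180.]
(602, 148, 61) [179. 192.]
(590, 148, 66) [181. 160.]
[590.92201104 147.78367413  66.        ]
48 [608.14656187 148.35480759  48.        ]
61 [603.6511766  148.22693635  61.        ]
55 [605.7259698  148.28595385  55.        ]
```

Run:
```python
from h import *
c,im=shot("scene")
p=read_state()["eef_pos"]
u,v=map(int,topix(c,p));print(u,v)
g=cv2.resize(im[v-50:v+30,u-50:u+50],None,fx=7,fy=7,interpolation=2)
q=np.array(topix(c,p))-[u-50,v-50];cv2.circle(g,tuple((q*7).astype(int)),4,(255,0,0),-1)
for dy in(-26,26):
  for z in (0,40):
    q=np.array(topix(c,p+[0,dy,z]))-[u-50,v-50];cv2.circle(g,tuple((q*7).astype(int)),3,(255,0,0) if z else (0,255,0),-1)
cv2.imwrite("pics/s2.png",g[:,:,::-1])
```

```text
262 269
```

View pics/s2.png

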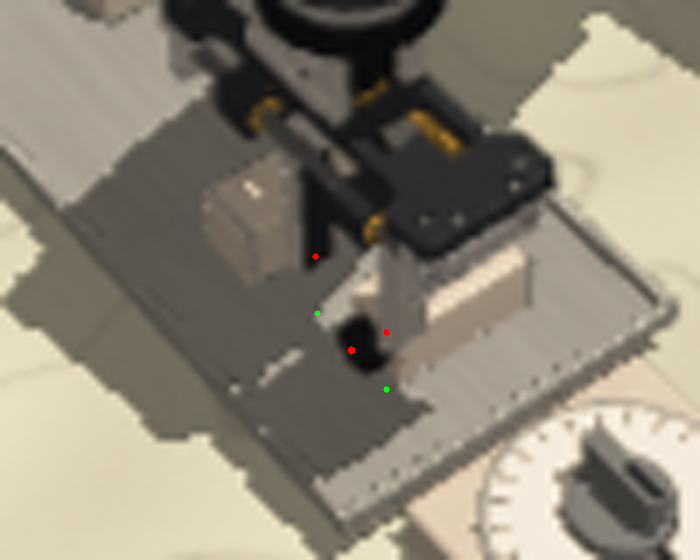

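The fingertips appear about 38 mm above the reported TCP, both here and in the wrist view. I'll close gently to see where contact really is.

{"name": "carry_out", "arguments": {"deltas": [{"dp": [0, 0, 0], "roll": 0, "gripper": -0.2}, {"dp": [0, 0, 0], "roll": 0, "gripper": -0.5}, {"dp": [0, 0, 0], "roll": 0, "gripper": -0.7}, {"dp": [0, 0, 0], "roll": 0, "gripper": -0.7}, {"dp": [0, 0, 0], "roll": 0, "gripper": -0.7}, {"dp": [0, 0, 0], "roll": 0, "gripper": -0.7}, {"dp": [0, 0, 0], "roll": 0, "gripper": -0.7}, {"dp": [0, 0, 0], "roll": 0, "gripper": -0.7}], "newtons": 5}}

```text
clock: 3.37
eef_pos: [602.5, 148.5, 45.0]
eef_rot: [3.142, -0.0, -3.106]
wrist_force: [-0.1, 0.1, -0.4]
finger_gap: 14.0
finger_force: 0.0
```

{"name": "carry_out", "arguments": {"deltas": [{"dp": [0, 0, 0], "roll": 0, "gripper": 0.1}, {"dp": [0, 0, 0], "roll": 0, "gripper": 0.1}, {"dp": [0, 0, 0], "roll": 0, "gripper": 0.1}, {"dp": [0, 0, 0], "roll": 0, "gripper": 0.1}, {"dp": [0, 0, 4], "roll": 0, "gripper": 0.1}, {"dp": [0, 0, 8], "roll": 0, "gripper": 0.1}, {"dp": [0, 0, 11], "roll": 0, "gripper": 0.1}, {"dp": [0, 0, 13], "roll": 0, "gripper": 0.1}, {"dp": [0, 0, 15], "roll": 0, "gripper": 0.1}, {"dp": [0, 0, 17], "roll": 0, "gripper": 0.1}, {"dp": [0, 0, 18], "roll": 0, "gripper": 0.1}, {"dp": [0, 0, 18], "roll": 0, "gripper": 0.1}]}}

```text
clock: 4.37
eef_pos: [602.4, 148.5, 26.8]
eef_rot: [-3.142, -0.0, -3.106]
wrist_force: [-0.6, -0.5, 0.8]
finger_gap: 51.7
finger_force: 0.0
```

Run:
```python
from h import *
s=read_state();print(s["eef_pos"],s["wrist_force"],s["finger_gap"])
c,im=shot("wrist","w3")
cv2.imwrite("pics/w3c.png",cv2.resize(im[150:330,190:390],None,fx=3,fy=3)[:,:,::-1])
```

```text
[602.44268343 148.49714109  26.75291867] [-0.5693968  -0.5194633   0.77199338] 51.68359401976486
```

View pics/w3c.png

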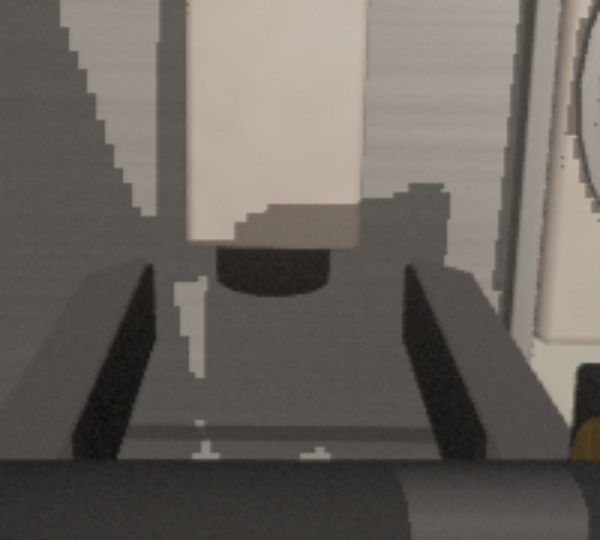

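The fingers hang free with the reported TCP below the tray floor, so the real tip is about 39 mm above the reported TCP. The cap sits between the tips, still below them.

{"name": "carry_out", "arguments": {"deltas": [{"dp": [0, 0, 5], "roll": 0, "gripper": 0.1}, {"dp": [0, 0, 10], "roll": 0, "gripper": 0.1}, {"dp": [0, 0, 15], "roll": 0, "gripper": 0.1}, {"dp": [0, 0, 19], "roll": 0, "gripper": 0.1}, {"dp": [0, 0, 22], "roll": 0, "gripper": 0.1}, {"dp": [0, 0, 22], "roll": 0, "gripper": -0.3}, {"dp": [0, 0, 22], "roll": 0, "gripper": -0.7}, {"dp": [0, 0, 22], "roll": 0, "gripper": -0.7}, {"dp": [0, 0, 22], "roll": 0, "gripper": -0.7}, {"dp": [0, 0, 22], "roll": 0, "gripper": -0.7}, {"dp": [0, 0, 22], "roll": 0, "gripper": -0.7}], "newtons": 5}}

```text
clock: 5.33
eef_pos: [602.7, 148.5, 5.3]
eef_rot: [3.142, 0.0, -3.106]
wrist_force: [-0.1, 0.1, 1.2]
finger_gap: 26.0
finger_force: 5.0
```

Contact on the cap at 26.0 mm. Lifting.

{"name": "carry_out", "arguments": {"deltas": [{"dp": [0, 0, -5], "roll": 0, "gripper": -0.7}, {"dp": [2, 0, -12], "roll": 0, "gripper": -0.7}, {"dp": [4, 0, -20], "roll": 0, "gripper": -0.7}, {"dp": [6, 0, -28], "roll": 0, "gripper": -0.7}, {"dp": [9, 0, -36], "roll": 0, "gripper": -0.7}, {"dp": [12, 0, -44], "roll": 0, "gripper": -0.7}, {"dp": [12, 0, -52], "roll": 0, "gripper": -0.7}, {"dp": [12, 0, -60], "roll": 0, "gripper": -0.7}, {"dp": [12, 0, -68], "roll": 0, "gripper": -0.7}, {"dp": [12, 0, -76], "roll": 0, "gripper": -0.7}, {"dp": [12, 0, -80], "roll": 0, "gripper": -0.7}, {"dp": [12, 0, -80], "roll": 0, "gripper": -0.7}]}}

```text
clock: 6.33
eef_pos: [591.0, 148.2, 86.1]
eef_rot: [3.141, 0.001, -3.106]
wrist_force: [-0.5, 0.4, -1.5]
finger_gap: 25.6
finger_force: 5.0
```

Run:
```python
from h import *
s=read_state();print(s["eef_pos"],s["wrist_force"],s["finger_gap"],s["moment"])
c,im=shot("wrist","w4");c2,im2=shot("scene","s4")
u,v=map(int,topix(c2,[590,130,60]))
cv2.imwrite("pics/w4c.png",np.hstack([cv2.resize(im[120:320,190:390],(400,400)),cv2.resize(im2[v-60:v+40,u-50:u+50],(400,400))])[:,:,::-1])
```

```text
[591.03989619 148.16875072  86.11095387] [-0.52356902  0.36345165 -1.52808123] 25.64050579494748 [-0.01570117 -0.03308165  0.01838483]
```

View pics/w4c.png

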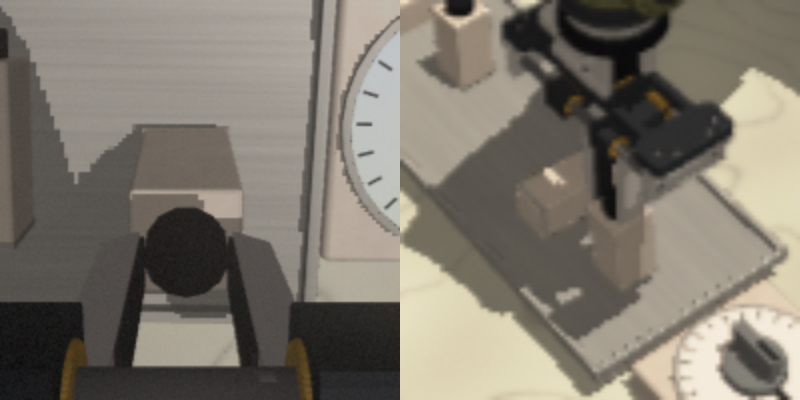

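The tin now hangs upright from its cap. Lowering it and releasing.

{"name": "carry_out", "arguments": {"deltas": [{"dp": [-4, 0, 0], "roll": 0, "gripper": -0.7}, {"dp": [-9, 0, 3], "roll": 0, "gripper": -0.7}, {"dp": [-9, 0, 6], "roll": 0, "gripper": -0.7}, {"dp": [-9, 0, 9], "roll": 0, "gripper": -0.7}, {"dp": [-9, 0, 11], "roll": 0, "gripper": -0.7}, {"dp": [-9, 0, 13], "roll": 0, "gripper": -0.7}, {"dp": [-9, 0, 15], "roll": 0, "gripper": -0.7}, {"dp": [-9, 0, 15], "roll": 0, "gripper": -0.7}, {"dp": [-9, 0, 15], "roll": 0, "gripper": -0.7}]}}

```text
clock: 7.18
eef_pos: [599.8, 148.4, 70.4]
eef_rot: [3.142, 0.001, -3.106]
wrist_force: [-1.4, -0.5, 5.1]
finger_gap: 25.7
finger_force: 5.0
```

{"name": "carry_out", "arguments": {"deltas": [{"dp": [0, 0, -1], "roll": 0, "gripper": -0.6}, {"dp": [0, 0, -1], "roll": 0, "gripper": -0.4}, {"dp": [0, 0, -1], "roll": 0, "gripper": -0.1}, {"dp": [0, 0, -1], "roll": 0, "gripper": 0.1}, {"dp": [0, 0, -1], "roll": 0, "gripper": 0.1}, {"dp": [0, 0, -10], "roll": 0, "gripper": 0.1}, {"dp": [0, 0, -40], "roll": 0, "gripper": 0.1}, {"dp": [40, -40, -80], "roll": 0, "gripper": 0.1}, {"dp": [75, -80, -80], "roll": 1.2, "gripper": 0.1}, {"dp": [75, -85, -80], "roll": 1.2, "gripper": 0.1}, {"dp": [75, -85, -80], "roll": 1.2, "gripper": 0.1}, {"dp": [75, -85, -80], "roll": 1.2, "gripper": 0.1}]}}

```text
clock: 8.18
eef_pos: [527.6, 59.8, 151.7]
eef_rot: [3.141, 0.002, -3.129]
wrist_force: [-0.5, 0.7, 0.6]
finger_gap: 51.8
finger_force: 0.0
```

Run:
```python
from h import *
s=read_state();print(s["eef_pos"],s["eef_rot"])
c,im=shot("wrist","w5")
for P in [(534.5,61,66),(610,61,66),(600,148,120)]: print(topix(c,P))
[print(x) for x in find("wrist",c,"tin1",66,.4)]
```

```text
[527.59769903  59.78309938 151.65314322] [ 3.14147672e+00  2.34015146e-03 -3.12863519e+00]
(np.float64(284.14304572104794), np.float64(212.96775264832766))
(np.float64(283.1736526042526), np.float64(280.4554226044369))
(np.float64(379.4185263166846), np.float64(298.82370918035025))
(0.82, [268.2, 196.1, 300.7, 281.1], array([562.1,  59.1]), 85, 34, 90)
(0.75, [58.6, 205.6, 138.7, 263.2], array([ 563.2, -131.7]), 48, 89, 68)
(0.59, [0.0, 196.9, 61.4, 285.8], array([ 569.7, -204.7]), 86, 58, 80)
(0.56, [343.5, 237.4, 395.4, 289.4], array([579.1, 154.8]), 64, 30, 55)
(0.48, [1.9, 142.0, 538.1, 302.5], array([544.9,  43.4]), 161, 534, 90)
```

View pics/w5.png

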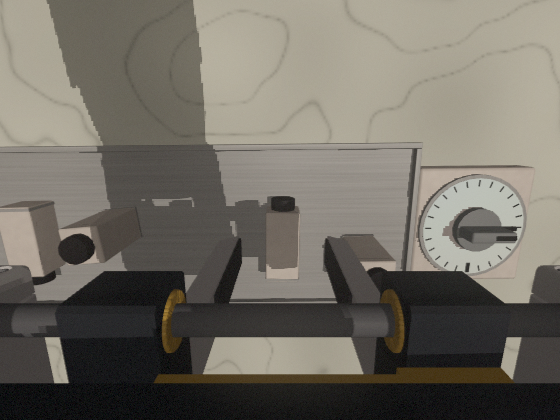

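Tin A stands at about (370,250). Tin B is unchanged: shoulder at row ~209, cols 266–299. Going for B's cap.

{"name": "carry_out", "arguments": {"deltas": [{"dp": [7, 0, 30], "roll": 0, "gripper": 0.1}, {"dp": [7, 0, 60], "roll": 0, "gripper": 0.1}, {"dp": [7, 0, 90], "roll": 0, "gripper": 0.1}, {"dp": [7, 0, 115], "roll": 0, "gripper": 0.1}, {"dp": [7, 0, 130], "roll": 0, "gripper": 0.1}, {"dp": [7, 0, 140], "roll": 0, "gripper": 0.1}, {"dp": [7, 0, 146], "roll": 0, "gripper": 0.1}, {"dp": [7, 0, 146], "roll": 0, "gripper": -0.3}, {"dp": [7, 0, 146], "roll": 0, "gripper": -0.7}, {"dp": [7, 0, 146], "roll": 0, "gripper": -0.7}, {"dp": [7, 0, 146], "roll": 0, "gripper": -0.7}, {"dp": [7, 0, 146], "roll": 0, "gripper": -0.7}]}}

```text
clock: 9.28
eef_pos: [521.2, 60.7, 4.8]
eef_rot: [3.142, 0.001, -3.127]
wrist_force: [0.2, 1.5, 2.4]
finger_gap: 25.4
finger_force: 5.0
```

{"name": "carry_out", "arguments": {"deltas": [{"dp": [0, 0, -5], "roll": 0, "gripper": -0.7}, {"dp": [-2, 0, -12], "roll": 0, "gripper": -0.7}, {"dp": [-4, 0, -20], "roll": 0, "gripper": -0.7}, {"dp": [-6, 0, -28], "roll": 0, "gripper": -0.7}, {"dp": [-9, 0, -36], "roll": 0, "gripper": -0.7}, {"dp": [-12, 0, -44], "roll": 0, "gripper": -0.7}, {"dp": [-12, 0, -52], "roll": 0, "gripper": -0.7}, {"dp": [-12, 0, -60], "roll": 0, "gripper": -0.7}, {"dp": [-12, 0, -68], "roll": 0, "gripper": -0.7}, {"dp": [-12, 0, -76], "roll": 0, "gripper": -0.7}, {"dp": [-12, 0, -80], "roll": 0, "gripper": -0.7}, {"dp": [-12, 0, -80], "roll": 0, "gripper": -0.7}]}}

```text
clock: 10.28
eef_pos: [533.0, 60.9, 85.1]
eef_rot: [3.142, 0.001, -3.127]
wrist_force: [-0.1, -0.3, -1.1]
finger_gap: 25.6
finger_force: 5.0
```

Run:
```python
from h import *
s=read_state();print(s["eef_pos"],s["wrist_force"],s["finger_gap"],s["moment"])
c,im=shot("wrist","w6");c2,im2=shot("scene","s6")
u,v=map(int,topix(c2,[540,60,60]))
cv2.imwrite("pics/w6c.png",np.hstack([cv2.resize(im[120:320,190:390],(400,400)),cv2.resize(im2[v-60:v+40,u-50:u+50],(400,400))])[:,:,::-1])
```

```text
[533.03042106  60.8566788   85.07172168] [-0.14473319 -0.28191185 -1.11681889] 25.58214661724367 [ 0.05214712  0.03364715 -0.04810247]
```

View pics/w6c.png

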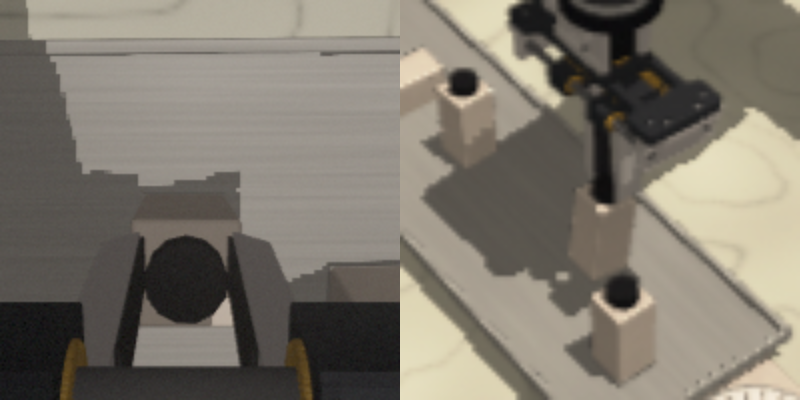

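B hangs nearly vertical. Lowering it.

{"name": "carry_out", "arguments": {"deltas": [{"dp": [0, 0, 2], "roll": 0, "gripper": -0.7}, {"dp": [0, 0, 4], "roll": 0, "gripper": -0.7}, {"dp": [0, 0, 6], "roll": 0, "gripper": -0.7}, {"dp": [0, 0, 8], "roll": 0, "gripper": -0.7}, {"dp": [0, 0, 10], "roll": 0, "gripper": -0.7}, {"dp": [0, 0, 12], "roll": 0, "gripper": -0.7}, {"dp": [0, 0, 13.5], "roll": 0, "gripper": -0.7}, {"dp": [0, 0, 14.5], "roll": 0, "gripper": -0.7}, {"dp": [0, 0, 14.5], "roll": 0, "gripper": -0.7}, {"dp": [0, 0, 14.5], "roll": 0, "gripper": -0.7}]}}

```text
clock: 11.22
eef_pos: [533.5, 60.7, 70.2]
eef_rot: [-3.141, 0.002, -3.127]
wrist_force: [1.7, -0.9, 6.4]
finger_gap: 25.3
finger_force: 5.0
```

{"name": "carry_out", "arguments": {"deltas": [{"dp": [0, 0, -1], "roll": 0, "gripper": -0.6}, {"dp": [0, 0, -1], "roll": 0, "gripper": -0.4}, {"dp": [0, 0, -1], "roll": 0, "gripper": -0.1}, {"dp": [0, 0, -1], "roll": 0, "gripper": 0.1}, {"dp": [0, 0, -1], "roll": 0, "gripper": 0.1}, {"dp": [0, 0, -10], "roll": 0, "gripper": 0.1}, {"dp": [0, 0, -45], "roll": 0, "gripper": 0.1}, {"dp": [0, 0, -80], "roll": 0, "gripper": 0.1}, {"dp": [0, 0, -100], "roll": 0, "gripper": 0.1}]}}

```text
clock: 11.97
eef_pos: [533.4, 60.9, 173.7]
eef_rot: [3.141, 0.004, -3.127]
wrist_force: [-0.5, 0.2, 0.6]
finger_gap: 51.5
finger_force: 0.0
```

{"name": "carry_out", "arguments": {"deltas": [{"dp": [-10, -40, 0], "roll": 0, "gripper": 0.1}, {"dp": [-20, -80, 0], "roll": 0, "gripper": 0.1}, {"dp": [-30, -120, 0], "roll": 0, "gripper": 0.1}, {"dp": [-40, -160, 0], "roll": 0, "gripper": 0.1}, {"dp": [-50, -200, 0], "roll": 0, "gripper": 0.1}, {"dp": [-60, -240, 0], "roll": 0, "gripper": 0.1}, {"dp": [-65, -270, 0], "roll": 0, "gripper": 0.1}, {"dp": [-65, -270, 0], "roll": 0, "gripper": 0.1}, {"dp": [-65, -270, 0], "roll": 0, "gripper": 0.1}, {"dp": [-65, -270, 0], "roll": 0, "gripper": 0.1}]}}

```text
clock: 12.8
eef_pos: [601.6, -207.6, 169.8]
eef_rot: [3.141, -0.0, -3.127]
wrist_force: [-0.1, -0.0, -0.0]
finger_gap: 51.7
finger_force: 0.0
```

Run:
```python
from h import *
s=read_state();print(s["eef_pos"],s["eef_rot"])
c,im=shot("wrist","w7")
[print(x) for x in find("wrist",c,"tin1",66,.4)]
cv2.imwrite("pics/w7c.png",cv2.resize(im[130:330,200:480],None,fx=2.8,fy=2.8,interpolation=2)[:,:,::-1])
```

```text
[ 601.56303178 -207.57771211  169.80611603] [ 3.14137973e+00 -4.85877499e-06 -3.12654072e+00]
(0.95, [499.3, 138.2, 559.1, 177.3], array([548.5,  47.3]), 60, 39, 0)
(0.92, [254.5, 134.3, 288.1, 219.2], array([ 574.6, -217.4]), 83, 35, 88)
(0.76, [336.9, 142.5, 393.7, 187.8], array([ 559.8, -120.3]), 44, 54, 90)
```

View pics/w7c.png

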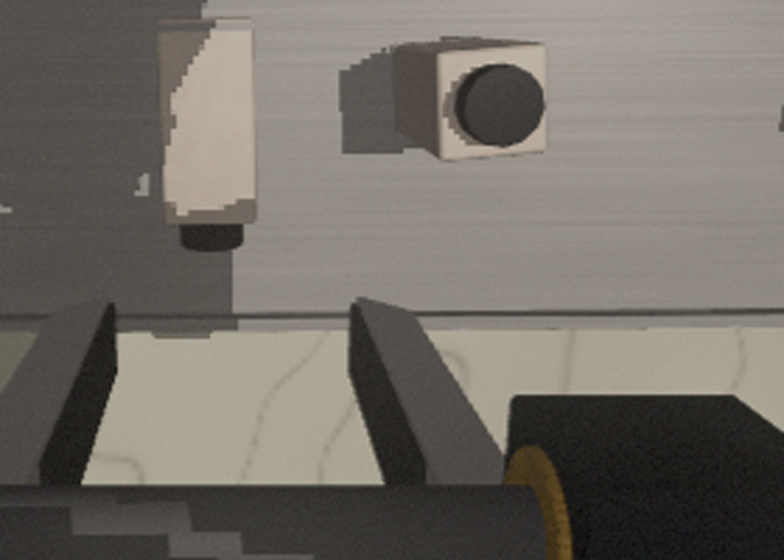

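The crop shows C with its cap towards +x: shoulder at row ~209, cols 259–292, and base at row ~137. The standing tin0 is beside it.

Run:
```python
from h import *
c=cam("wrist")
for u,v,z in((258.9,209.3,66),(291.8,209.3,66),(257,139.5,66),(290.4,139.5,66),(379,167.5,120),(356,148,108),(395,146,108),(357,187,108)): print(np.round(toworld(c,u,v,z),1))
```

```text
[ 609.4 -232.9   66. ]
[ 608.8 -197.3   66. ]
[ 535.8 -234.7   66. ]
[ 535.2 -200.4   66. ]
[ 557.3 -123.9  120. ]
[ 541.3 -142.4  108. ]
[ 539.  -107.5  108. ]
[ 576.7 -138.9  108. ]
```

{"name": "carry_out", "arguments": {"deltas": [{"dp": [-19, -8, 35], "roll": 0, "gripper": 0.1}, {"dp": [-19, -8, 70], "roll": 0, "gripper": 0.1}, {"dp": [-19, -8, 100], "roll": 0, "gripper": 0.1}, {"dp": [-19, -8, 125], "roll": 0, "gripper": 0.1}, {"dp": [-19, -8, 145], "roll": 0, "gripper": 0.1}, {"dp": [-19, -8, 157], "roll": 0, "gripper": 0.1}, {"dp": [-19, -8, 164], "roll": 0, "gripper": 0.1}, {"dp": [-19, -8, 164], "roll": 0, "gripper": -0.3}, {"dp": [-19, -8, 164], "roll": 0, "gripper": -0.7}, {"dp": [-19, -8, 164], "roll": 0, "gripper": -0.7}, {"dp": [-19, -8, 164], "roll": 0, "gripper": -0.7}, {"dp": [-19, -8, 164], "roll": 0, "gripper": -0.7}]}}

```text
clock: 13.9
eef_pos: [621.4, -216.0, 6.7]
eef_rot: [-3.141, 0.002, -3.127]
wrist_force: [0.9, 0.7, 3.4]
finger_gap: 25.9
finger_force: 5.0
```

{"name": "carry_out", "arguments": {"deltas": [{"dp": [0, 0, -5], "roll": 0, "gripper": -0.7}, {"dp": [0, 0, -12], "roll": 0, "gripper": -0.7}, {"dp": [0, 0, -20], "roll": 0, "gripper": -0.7}, {"dp": [2, 0, -28], "roll": 0, "gripper": -0.7}, {"dp": [6, 0, -36], "roll": 0, "gripper": -0.7}, {"dp": [12, 0, -44], "roll": 0, "gripper": -0.7}, {"dp": [12, 0, -52], "roll": 0, "gripper": -0.7}, {"dp": [12, 0, -60], "roll": 0, "gripper": -0.7}, {"dp": [12, 0, -68], "roll": 0, "gripper": -0.7}, {"dp": [12, 0, -76], "roll": 0, "gripper": -0.7}, {"dp": [12, 0, -80], "roll": 0, "gripper": -0.7}, {"dp": [12, 0, -80], "roll": 0, "gripper": -0.7}]}}

```text
clock: 14.9
eef_pos: [609.3, -216.2, 86.7]
eef_rot: [-3.141, 0.001, -3.127]
wrist_force: [-0.3, -0.7, -0.9]
finger_gap: 25.1
finger_force: 5.0
```

Run:
```python
from h import *
s=read_state();print(s["eef_pos"],s["wrist_force"],s["finger_gap"])
c,im=shot("wrist","w8");c2,im2=shot("scene","s8")
u,v=map(int,topix(c2,[580,-200,60]))
cv2.imwrite("pics/w8c.png",np.hstack([cv2.resize(im[120:320,190:390],(400,400)),cv2.resize(im2[v-60:v+40,u-50:u+50],(400,400))])[:,:,::-1])
```

```text
[ 609.29643225 -216.18013814   86.69797098] [-0.27608045 -0.70042766 -0.88278678] 25.093051134801133
```

View pics/w8c.png

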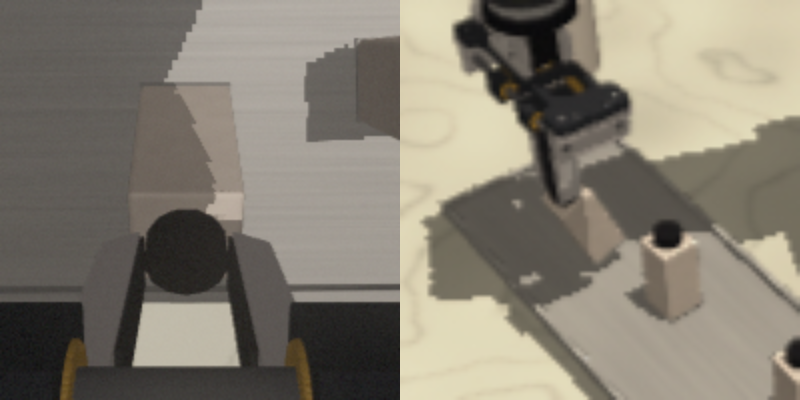

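C hangs tilted about 20°, base towards the robot. I'll loosen the grip to 3 N and shake it slightly.

{"name": "carry_out", "arguments": {"deltas": [{"dp": [0, 0, 0], "roll": 0, "gripper": -0.7}, {"dp": [0, 0, 0], "roll": 0, "gripper": -0.7}, {"dp": [8, 0, 0], "roll": 0, "gripper": -0.7}, {"dp": [16, 0, 0], "roll": 0, "gripper": -0.7}, {"dp": [8, 0, 0], "roll": 0, "gripper": -0.7}, {"dp": [0, 0, 0], "roll": 0, "gripper": -0.7}, {"dp": [8, 0, 2], "roll": 0, "gripper": -0.7}, {"dp": [16, 0, 4], "roll": 0, "gripper": -0.7}, {"dp": [16, 0, 6], "roll": 0, "gripper": -0.7}, {"dp": [16, 0, 8], "roll": 0, "gripper": -0.7}], "newtons": 3}}

```text
clock: 15.83
eef_pos: [592.8, -216.3, 77.3]
eef_rot: [3.142, -0.0, -3.127]
wrist_force: [0.4, -0.2, -0.6]
finger_gap: 25.9
finger_force: 3.0
```

```bash
cat > face.py <<'E'
from h import *
s=read_state();print(s["eef_pos"],s["wrist_force"],s["finger_gap"])
c,im=shot("wrist")
[print(x) for x in find("wrist",c,"tin1",66,.4)]
E
python3 face.py
```

```text
[ 592.76781815 -216.31858841   77.31923685] [ 0.42371272 -0.16788446 -0.63791579] 25.905880064287643
(0.81, [369.6, 156.4, 460.8, 222.8], array([ 560.8, -116.1]), 67, 93, 87)
(0.78, [254.3, 192.3, 309.3, 271.4], array([ 597.6, -216.8]), 75, 55, 90)
```

{"name": "carry_out", "arguments": {"deltas": [{"dp": [0, 0, 1], "roll": 0, "gripper": -0.7}, {"dp": [0, 0, 2], "roll": 0, "gripper": -0.7}, {"dp": [0, 0, 3], "roll": 0, "gripper": -0.7}, {"dp": [0, 0, 4], "roll": 0, "gripper": -0.7}, {"dp": [0, 0, 5], "roll": 0, "gripper": -0.7}, {"dp": [0, 0, 6], "roll": 0, "gripper": -0.7}, {"dp": [0, 0, 6.5], "roll": 0, "gripper": -0.7}, {"dp": [0, 0, 6.5], "roll": 0, "gripper": -0.7}, {"dp": [0, 0, 6.5], "roll": 0, "gripper": -0.7}]}}

```text
clock: 16.68
eef_pos: [593.2, -216.5, 71.5]
eef_rot: [-3.141, 0.001, -3.127]
wrist_force: [0.9, -0.3, 4.9]
finger_gap: 26.0
finger_force: 3.0
```

```bash
python3 face.py
```

```text
[ 593.18161271 -216.48858435   71.50401024] [ 0.90971015 -0.30506131  4.9218816 ] 26.00523762777106
(0.89, [251.8, 194.6, 309.4, 270.9], array([ 596.1, -217. ]), 77, 57, 90)
(0.57, [373.4, 154.7, 469.5, 225.0], array([ 561.2, -115.5]), 69, 98, 90)
```

{"name": "carry_out", "arguments": {"deltas": [{"dp": [0, 0, -0.5], "roll": 0, "gripper": -0.6}, {"dp": [0, 0, -0.5], "roll": 0, "gripper": -0.4}, {"dp": [0, 0, -0.5], "roll": 0, "gripper": -0.1}, {"dp": [0, 0, -0.5], "roll": 0, "gripper": 0.1}, {"dp": [0, 0, -1], "roll": 0, "gripper": 0.1}, {"dp": [0, 0, -10], "roll": 0, "gripper": 0.1}, {"dp": [0, 0, -45], "roll": 0, "gripper": 0.1}, {"dp": [0, 0, -80], "roll": 0, "gripper": 0.1}, {"dp": [0, 0, -100], "roll": 0, "gripper": 0.1}]}}

```text
clock: 17.53
eef_pos: [593.5, -216.6, 175.7]
eef_rot: [-3.14, 0.004, -3.127]
wrist_force: [0.4, 0.2, 0.3]
finger_gap: 51.4
finger_force: 0.0
```

{"name": "carry_out", "arguments": {"deltas": [{"dp": [4, 40, 0], "roll": 0, "gripper": 0.1}, {"dp": [8, 80, 0], "roll": 0, "gripper": 0.1}, {"dp": [12, 120, 0], "roll": 7, "gripper": 0.1}, {"dp": [16, 160, 0], "roll": 14, "gripper": 0.1}, {"dp": [20, 200, 0], "roll": 21, "gripper": 0.1}, {"dp": [24, 240, 0], "roll": 28, "gripper": 0.1}, {"dp": [28, 280, 0], "roll": 35, "gripper": 0.1}, {"dp": [32, 320, 0], "roll": 42, "gripper": 0.1}, {"dp": [36, 360, 0], "roll": 49, "gripper": 0.1}, {"dp": [39, 400, 0], "roll": 56, "gripper": 0.1}, {"dp": [39, 440, 0], "roll": 63, "gripper": 0.1}, {"dp": [39, 480, 0], "roll": 70, "gripper": 0.1}]}}

```text
clock: 18.53
eef_pos: [546.4, 253.2, 172.0]
eef_rot: [3.141, 0.0, 1.979]
wrist_force: [0.9, -0.6, 0.3]
finger_gap: 51.8
finger_force: 0.0
```

{"name": "carry_out", "arguments": {"deltas": [{"dp": [0, 0, 0], "roll": 7, "gripper": 0.1}, {"dp": [0, 0, 0], "roll": 14, "gripper": 0.1}, {"dp": [0, 0, 0], "roll": 21, "gripper": 0.1}, {"dp": [0, 0, 0], "roll": 21, "gripper": 0.1}, {"dp": [0, 0, 0], "roll": 21, "gripper": 0.1}, {"dp": [0, 0, 0], "roll": 21, "gripper": 0.1}]}}

```text
clock: 19.03
eef_pos: [547.0, 251.1, 171.4]
eef_rot: [3.141, -0.0, 1.622]
wrist_force: [0.6, 0.5, -0.2]
finger_gap: 51.5
finger_force: 0.0
```

Run:
```python
from h import *
s=read_state();print(s["eef_pos"],s["eef_rot"],s["joints"][5])
c,im=shot("wrist","w9")
[print(x) for x in find("wrist",c,"tare_grip",72,.3)]
c2,im2=shot("top","t9")
[print(x) for x in find("top",c2,"tin1",110,.3)]
a=cv2.resize(im[110:310,150:420],(540,400)); b=cv2.resize(im2[130:220,170:400],(540,211))
cv2.imwrite("pics/w9c.png",np.vstack([a,b])[:,:,::-1][:600])
```

```text
[546.98822913 251.14635932 171.37275568] [ 3.14130131e+00 -1.02801428e-04  1.62193904e+00] 0.31843862132552797
(0.64, [295.2, 268.7, 335.0, 303.9], array([587.2, 160. ]), 38, 37, 90)
(0.57, [273.7, 135.8, 314.4, 200.5], array([552. , 287.4]), 61, 44, 63)
(0.73, [254.5, 169.7, 263.2, 185.4], array([540. ,  56.7]), 14, 10, 90)
(0.67, [304.4, 165.6, 320.4, 181.2], array([ 549. , -121.6]), 15, 13, 90)
(0.65, [332.4, 155.6, 346.2, 170.2], array([ 583.1, -212.9]), 16, 13, 90)
(0.51, [229.0, 160.0, 242.1, 174.2], array([578.6, 141.2]), 14, 13, 90)
```

View pics/w9c.png

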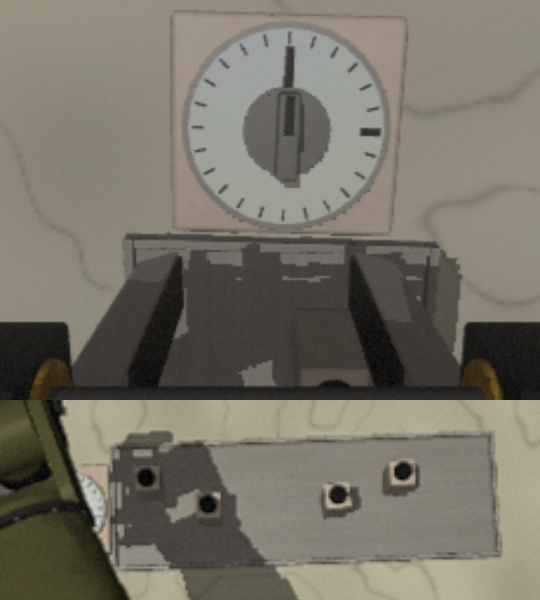

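All four tins stand. Dial centre is at pixel (293,172), the pointer tip at (294,133) points to +y, and the zero mark is at (335,176).

Run:
```python
from h import *
c=cam("wrist")
P=lambda x,y,z:np.round(toworld(c,150+x/2,110+y/2,z),1)
d=P(287,124,34);m=P(371,132,34);print("dial",d,"mark",m,"ang",np.arctan2(*(m-d)[[1,0]]))
for z in(34,40,46): print("tip",z,P(289,47,z))
b1=P(290,92,72);b2=P(288,182,72);print("bar",b1,b2,(b1+b2)/2)
```

```text
dial [557.5 280.1  34. ] mark [606.6 277.9  34. ] ang -0.04477656849917232
tip 34 [556.2 323.4  34. ]
tip 40 [556.  323.3  40. ]
tip 46 [555.8 323.3  46. ]
bar [556.6 300.7  72. ] [558.3 253.7  72. ] [557.45 277.2   72.  ]
```

{"name": "carry_out", "arguments": {"deltas": [{"dp": [26, 12, 20], "roll": 0, "gripper": 0.1}, {"dp": [26, 12, 55], "roll": 0, "gripper": 0.1}, {"dp": [26, 12, 90], "roll": 0, "gripper": 0.1}, {"dp": [26, 12, 120], "roll": 0, "gripper": 0.1}, {"dp": [26, 12, 140], "roll": 0, "gripper": 0.1}, {"dp": [26, 12, 150], "roll": 0, "gripper": 0.1}, {"dp": [26, 12, 156], "roll": 0, "gripper": 0.1}, {"dp": [26, 12, 156], "roll": 0, "gripper": -0.2}, {"dp": [26, 12, 156], "roll": 0, "gripper": -0.6}, {"dp": [26, 12, 156], "roll": 0, "gripper": -1}, {"dp": [26, 12, 156], "roll": 0, "gripper": -1}, {"dp": [26, 12, 156], "roll": 0, "gripper": -1}], "newtons": 12}}

```text
clock: 20.23
eef_pos: [558.1, 278.0, 15.9]
eef_rot: [3.14, -0.0, 1.618]
wrist_force: [0.8, 0.4, -0.2]
finger_gap: 21.9
finger_force: 0.0
```

{"name": "carry_out", "arguments": {"deltas": [{"dp": [0, 0, 0], "roll": 0, "gripper": -1}, {"dp": [0, 0, 0], "roll": 0, "gripper": -1}, {"dp": [0, 0, 0], "roll": 0, "gripper": -1}]}}

```text
clock: 20.48
eef_pos: [557.4, 277.8, 15.4]
eef_rot: [-3.141, 0.0, 1.618]
wrist_force: [-5.1, -1.1, 5.9]
finger_gap: 11.8
finger_force: 12.0
```

{"name": "carry_out", "arguments": {"deltas": [{"dp": [0, 0, 0], "roll": 5, "gripper": -1}, {"dp": [0, 0, 0], "roll": 11, "gripper": -1}, {"dp": [0, 0, 0], "roll": 18, "gripper": -1}, {"dp": [0, 0, 0], "roll": 25, "gripper": -1}, {"dp": [0, 0, 0], "roll": 32, "gripper": -1}, {"dp": [0, 0, 0], "roll": 39, "gripper": -1}, {"dp": [0, 0, 0], "roll": 46, "gripper": -1}, {"dp": [0, 0, 0], "roll": 53, "gripper": -1}, {"dp": [0, 0, 0], "roll": 60, "gripper": -1}, {"dp": [0, 0, 0], "roll": 67, "gripper": -1}, {"dp": [0, 0, 0], "roll": 74, "gripper": -1}, {"dp": [0, 0, 0], "roll": 80, "gripper": -1}]}}

```text
clock: 21.48
eef_pos: [557.5, 277.8, 15.5]
eef_rot: [3.142, 0.0, 0.216]
wrist_force: [-4.4, -1.6, 5.6]
finger_gap: 11.7
finger_force: 12.0
```

{"name": "carry_out", "arguments": {"deltas": [{"dp": [0, 0, 0], "roll": 5, "gripper": -1}, {"dp": [0, 0, 0], "roll": 9, "gripper": -1}, {"dp": [0, 0, 0], "roll": 12.5, "gripper": -1}, {"dp": [0, 0, 0], "roll": 12.5, "gripper": -1}, {"dp": [0, 0, 0], "roll": 12.5, "gripper": -1}, {"dp": [0, 0, 0], "roll": 12.5, "gripper": -1}]}}

```text
clock: 21.98
eef_pos: [557.5, 277.7, 15.5]
eef_rot: [3.141, 0.0, 0.003]
wrist_force: [-3.5, -1.5, 5.3]
finger_gap: 11.8
finger_force: 12.0
```

Run:
```python
from h import *
s=read_state();print(s["eef_pos"],s["eef_rot"],s["finger_gap"])
c,im=shot("wrist","w10")
cv2.imwrite("pics/w10c.png",cv2.resize(im[60:300,150:420],None,fx=2.4,fy=2.4,interpolation=2)[:,:,::-1])
```

```text
[557.53415812 277.72238711  15.49227373] [3.14145526e+00 2.88540941e-04 3.47515453e-03] 11.831450184161783
```

View pics/w10c.png

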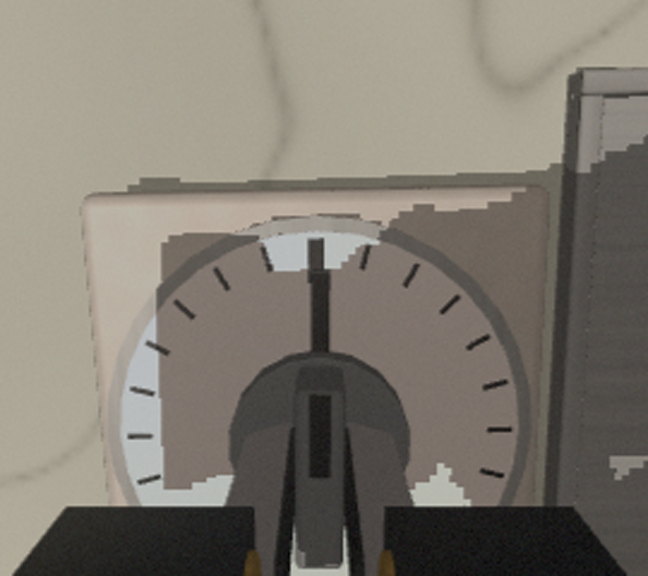

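The mark at (316,255) lies about 0.8° counter-clockwise of the pointer at (319,300). That matches the dial side ticks, which give a scale yaw of about 0.016. I'll trim by −0.8° and release.

{"name": "carry_out", "arguments": {"deltas": [{"dp": [0, 0, 0], "roll": -0.8, "gripper": -1}, {"dp": [0, 0, 0], "roll": -0.8, "gripper": -1}, {"dp": [0, 0, 0], "roll": -0.8, "gripper": -1}, {"dp": [0, 0, 0], "roll": -0.8, "gripper": -1}, {"dp": [0, 0, 0], "roll": -0.8, "gripper": -0.6}, {"dp": [0, 0, 0], "roll": -0.8, "gripper": -0.4}, {"dp": [0, 0, 0], "roll": -0.8, "gripper": -0.2}, {"dp": [0, 0, 0], "roll": -0.8, "gripper": -0.2}, {"dp": [0, 0, 0], "roll": -0.8, "gripper": -0.2}]}}

```text
clock: 22.78
eef_pos: [557.7, 277.8, 14.9]
eef_rot: [3.142, 0.0, 0.017]
wrist_force: [0.1, -0.4, 0.6]
finger_gap: 37.1
finger_force: 0.0
```

{"name": "carry_out", "arguments": {"deltas": [{"dp": [0, 0, -20], "roll": -0.8, "gripper": -0.2}, {"dp": [0, 0, -55], "roll": 0, "gripper": -0.2}, {"dp": [0, 0, -90], "roll": 0, "gripper": -0.2}, {"dp": [20, 0, -125], "roll": 0, "gripper": -0.2}, {"dp": [45, 0, -150], "roll": 0, "gripper": -0.2}, {"dp": [45, 0, -150], "roll": 0, "gripper": -0.2}, {"dp": [45, 0, -150], "roll": 0, "gripper": -0.2}, {"dp": [45, 0, -150], "roll": 0, "gripper": -0.2}]}}

```text
clock: 23.45
eef_pos: [602.0, 278.4, 163.6]
eef_rot: [3.141, 0.002, 0.017]
wrist_force: [0.4, 0.7, -0.8]
finger_gap: 37.6
finger_force: 0.0
```

Run:
```python
from h import *
s=read_state();print(s["eef_pos"],s["eef_rot"],s["finger_gap"])
c,im=shot("wrist","w11");c2,im2=shot("scene","s11")
u,v=map(int,topix(c,[557,278,40]));print(u,v)
a=cv2.resize(im[v-60:v+60,u-60:u+60],(560,560),interpolation=2);a=cv2.copyMakeBorder(a,0,20,0,0,0)
b=cv2.resize(im2[165:325,160:340],None,fx=1.3,fy=1.3); b=cv2.copyMakeBorder(b,0,580-b.shape[0],0,0,0)
cv2.imwrite("pics/w11c.png",np.hstack([a,b])[:,:800,::-1])
```

```text
[602.00533924 278.40156355 163.64488694] [3.14092655e+00 1.92854498e-03 1.74394882e-02] 37.64421843588496
281 235
```

View pics/w11c.png

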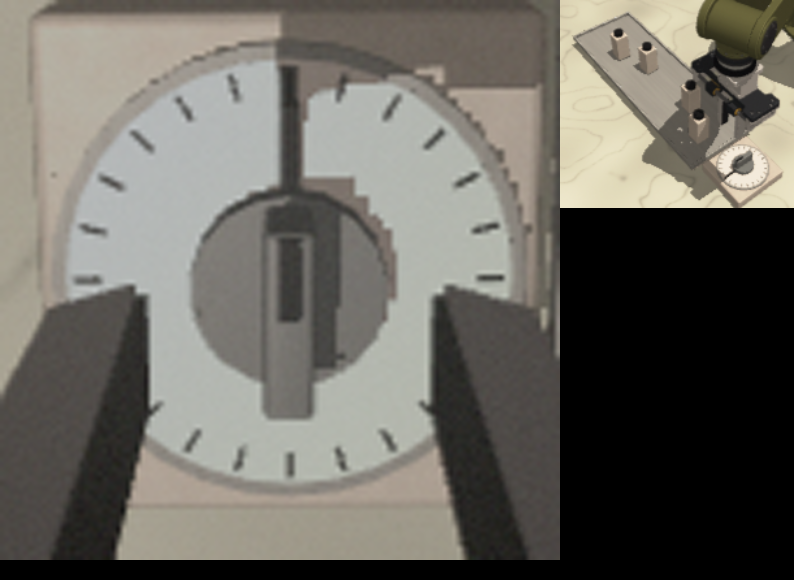

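The pointer at (290,130) lines up with the zero mark, and all four tins stand with the gripper clear. Handing in.

```bash
python3 -c "
from cell import manip; print(manip.sign_off())"
```

```text
the job is handed in; nothing more can be done
None
```

All four tins in the tray are standing cap up (three raised, the standing one left alone), the tare knob was then turned until its pointer lined up with the zero mark, and the job is handed in; the sign-off returned no score.

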